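# Take the clamping cap off the flat-lap grinder

### The arm

A 7-joint arm with a two-finger parallel gripper is mounted at the origin on the work surface. World frame = base frame: x ahead of the robot, y to its left, z up, the work surface at z = 0. Lengths are in m, angles in rad, forces in N, time in s.
With the tool pointing down it reaches from about 0.425 to 0.95 m from the base axis. Payload 4.7 kg.
Tool frame: the origin (TCP) lies on the front face of the gripper's body, between the roots of the fingers; the fingertips stand 70 mm ahead of it and the grasp point (between the pads) lies 51 mm ahead of it (bot.grasp_offset is the distance from the TCP to the grasp point, in m); z points along the fingers, y is the direction in which the jaws open and shut (so a half turn about z gives the same grasp; the last joint's range is limited). The gripper opens to 87 mm and grips with 3 to 60 N. Pads are 19 mm wide; open, the fingers measure 117 mm over their backs; the gripper's body (75 mm by 190 mm) begins 51 mm behind the grasp point.
Start: joints at [-1.27, 0.469, -0.049, 1.532, 0.024, 1.141, -0.082], TCP at [0.219, 0.639, 0.292] pointing down, gripper open.
Joint ranges: [-2.59, 2.59], [-0.33, 1.99], [-1.39, 1.29], [0.1, 2.45], [-1.04, 4.18], [0.21, 1.99], [-2.66, 2.66]. Speed limits (rad/s): [2.57, 2.57, 3.14, 3.14, 3.14, 3.14, 3.14].

### API

Orientations are given as a 3x3 rotation matrix whose columns are the frame's x, y, z axes.
In Python, from workcell import bot, imaging gives the robot as it stands.
- The arm moves only by the shell command python3 -m creep 'ROWS'. ROWS is JSON, a list that holds one entry, the list of rows, each a list of 5 numbers: the closure, from 0 (fully open) to 1 (shut), then the shift along the tool's x, y, z normalised to -1 to 1, where 1 is 0.5 m, then the turn about the tool's z normalised to -1 to 1, where 1 is 360 degrees. In form: [[[grip, tx, ty, tz, yaw], ...]]. A call has 1 to 10 rows; each row shifts and turns the pose as measured when the row begins, along the tool's axes as they then stand; what a row does not reach is not made up. A row lasts 1/10 s, in which the tool goes at most 50 mm and 8.59 degrees, less where a joint would pass 70% of its speed; a pose out of reach is approached as far as the arm can. A call with a number of a shift or a turn outside -1 to 1 is refused whole. A call with a gripper value outside its range is refused whole. The fingers move at their own pace and stop on an object; the grip force is fixed at half the most. Time passes only in rows, so rows that do not move let the fingers close. It gives the time, the measured TCP pose, the force and the opening at its end, in the units of the state.
- bot.sense(): the state, without advancing time (a new reading comes with each control period).
- imaging.camera(name): name is "scene" or "side" or "wrist"; returns a dict with "color" (400x640x3 uint8, blue, green, red), "fx", "fy", "cx", "cy" (pixels), "dist_coeffs" ([k1, k2, p1, p2, k3] as OpenCV has them; the pictures are not rectified), "origin" and "attitude" of the camera in the world. Camera axes: x right, y down, z forward; pixel columns grow to the right and rows downward; lengths in m; the calibration is good to about 2 mm. A picture is of the moment at which its call begins. There is no depth.
- bot.finish_job(): hands the job in, once; it reports no verdict.
The state is a dict: "time": time; "joint_positions": joint angles; "qvel": joint speeds; "tau": joint torques, N m; "position": TCP position; "tcp_rot": TCP orientation; "contact_force": force on the tool from outside, world axes, zero at the start; "moment": the same for the moment, N m; "finger_gap": opening from 0.0 (shut) to 1.0 (fully open).
Only numpy, scipy, OpenCV 4.12 (cv2) and the standard library are available. Lean on these libraries where they do the work, as an engineer would, in place of code of your own. Each camera call takes 0.05 s, during which the arm holds its last target.

### The job

The lap disc on the grinder is to be changed: press the spindle-lock lever down until it latches and stays down by itself, then unscrew the black winged clamping cap in the middle of the disc. This machine may have a right-hand or a left-hand thread, so try the cap both ways and find which one loosens it. Finish while holding the cap: keep it upright and still in the gripper, lifted off and at least 5 cm above its seat, with the lock still latched and the things around the grinder left alone.

Things in the scene. Friction and masses are not known exactly. Their poses are not given: they have to be found in the camera images.
- grinder: Fixed bench flat-lap grinder, grey housing 300 (x) by 320 (y) by 95 mm high. Origin on the table under the vertical spindle axis, z up; the front face with the switch is at its -x. On the back corner (x +112, y +112 mm) stands a white water tank 70 mm square, top 227 mm above the table, with a brass drip tube that ends 80 mm from the axis, 138 mm up.
- disc_centre (a point): Centre of the lap disc's top face, 120 mm above the table. The steel disc (187 mm diameter) lies on an aluminium platen with 24 rounded lugs round its rim; a splash guard of 246 mm diameter round it is 130 mm high (106 beside the lever). Disc, platen and spindle turn freely until the lock lever is latched; until then a turned cap only spins them along and does not come loose.
- lock_lever (a joint): Spindle-lock lever: steel arm along the grinder's -y side, pivoted at its far (+x) end, its pawl over the platen's rim. 0 rad: sprung up. 0.20 rad: fully down on a solid stop, pawl between two lugs. A sprung roller catch beside the arm resists from about 0.09 rad, lets it past at 0.15 and then holds it down at 0.19 to 0.20. Takes at most about 10 N at the pad.
- lever_pad (a point): Middle of the top face of the lever's black thumb pad (36 by 30 mm, 8 mm thick) at the arm's free end, nearest the grinder's front. Moves with the lever: raised it is at (-82, -126, 164) mm in the grinder's frame, fully down at (-88, -126, 131) mm.
- cap: Black clamping cap, about 110 g, in the middle of the disc. Round fluted skirt, 42 mm diameter, 25 mm high; on it a wing grip: upright bar 60 mm long (cap's y), 14 mm thick (cap's x), from 25 to 55 mm above the underside. Origin: centre of the underside; z up the screw axis. Tight, as at the start, the origin is 124 mm above the table and its x lies along the grinder's x.
- cap_grip (a point): Point on the cap's axis, 45 mm above its underside, to grip it across the 14 mm. Two-start thread, hand not visible: the loosening way it turns with little force, rises 15 mm a turn and lifts straight off once turned 1.85 to 2.4 rad from tight (farther on it meets the next thread start, no harm). The tightening way it stops dead within 0.1 rad: 0.5 Nm tells.
- tumbler: Bystander: clear glass tumbler, 72 mm diameter, 95 mm high, standing on the table. Origin at the centre of its underside.
- grit_jar: Bystander: white jar with a steel lid, 68 mm diameter, 85 mm high. Origin at the centre of its underside.
- weight: Bystander: amber glass paperweight blank, 76 mm diameter, 56 mm high. Origin at the centre of its underside.
- brush: Bystander: cleaning brush lying on the table. Origin under its middle, handle to its -x.
Not all that is in view belongs to the job. Of the things that look like the cap, the middle-sized one is meant.

How it is judged:
On the way, in this order (a step that is already met when the one before it is completed fails the run):
1. the lock lever is latched down and stays so untouched (value of joint lock_lever above 0.185 rad and contact force between each of the arm, the fingers and grinder below 0.3 N), for 0.3 s.
2. the cap is unscrewed and off the spindle, the lock still latched (z of cap in the frame of grinder above 0.155 m and value of joint lock_lever above 0.185 rad), for 0.2 s.
At the end, for the whole second after the job is handed in: The gripper holds the cap (at least 2 N), still (under 3 cm/s) and upright within 20 degrees, its underside at least 50 mm above its seat (174 mm above the table) and touching nothing of the grinder, while the lock lever is still latched (above 0.185 rad) (z of cap in the frame of grinder above 0.174 m and contact force between the fingers and cap above 2 N and contact force between cap and grinder below 0.2 N and angle between cap's own z axis and vertical below 0.35 rad and linear speed of cap below 0.03 m/s and value of joint lock_lever above 0.185 rad); the arm keeps its last pose, push and grip.
It fails at once if a bystander is pushed more than 3 cm or knocked over (distance of any of tumbler, grit_jar, weight, brush from where it was at the start of the episode above 0.03 m or angle between any of tumbler, grit_jar's own z axis and vertical above 0.4 rad).
It also fails if it takes over 64 s, if anything falls off the work surface, if the arm or the gripper's body presses on something with over 40 N, if the wrist force passes 120 N, or if a joint passes its speed limit or range.

## Working session

There is one attempt and no reset: what is moved stays moved. The work goes in short steps, Python scripts to look and compute and a shell command to move; the robot and the scene stay as the last step left them, time stands still between calls to the robot, and variables do not carry over. Pictures are saved under pics/ and viewed, and the job is handed in when it is done.

```bash
ls; mkdir -p pics
python3 - <<'E'
from workcell import bot, imaging
import cv2,numpy as np
np.set_printoptions(precision=4,suppress=True)
s=bot.sense();print(s)
for n in["scene","side","wrist"]:
    c=imaging.camera(n);cv2.imwrite(f"pics/{n}0.png",c["color"]);print(n,c["fx"],c["fy"],c["cx"],c["cy"],c["dist_coeffs"],c["origin"],c["attitude"])
E
```

```text
pics
{'time': 0.0, 'joint_positions': array([-1.2699,  0.4695, -0.0486,  1.5337,  0.0241,  1.141 , -0.0823]), 'qvel': array([-0.0012, -0.0011,  0.0001, -0.0003, -0.0008,  0.    ,  0.002 ]), 'tau': array([ -0.0002, -50.7955,  -0.0808, -23.6165,  -0.0614,   0.0376,
         0.0002]), 'position': array([0.2184, 0.6382, 0.2912]), 'tcp_rot': array([[-0.9461,  0.3238, -0.0006],
       [ 0.3238,  0.9461, -0.0019],
       [-0.0001, -0.002 , -1.    ]]), 'contact_force': array([-0.7542, -0.5137,  0.1277]), 'moment': array([-0.0287,  0.0335, -0.0398]), 'finger_gap': 1.0012824152795547}
scene 369.34346517979134 369.34346517979134 320.75431021119675 207.48528550498722 [-0.0494  0.      0.      0.      0.    ] [ 1.2552 -0.0662  0.7497] [[ 0.1104  0.6518 -0.7503]
 [ 0.9937 -0.0588  0.0952]
 [ 0.0179 -0.7561 -0.6542]]
side 371.40877037900054 371.40877037900054 322.8921492532437 206.01069824238883 [-0.0244  0.      0.      0.      0.    ] [ 0.2891 -0.6737  0.7963] [[ 0.9359 -0.2215  0.2739]
 [-0.3522 -0.609   0.7107]
 [ 0.0094 -0.7616 -0.648 ]]
wrist 280.7160202428585 280.7160202428585 322.44398451490974 195.89045842993465 [-0.0273  0.      0.      0.      0.    ] [0.1568 0.6596 0.3824] [[ 0.3245  0.9179  0.2286]
 [ 0.9459 -0.3144 -0.0804]
 [-0.0019  0.2423 -0.9702]]
```

View pics/scene0.png

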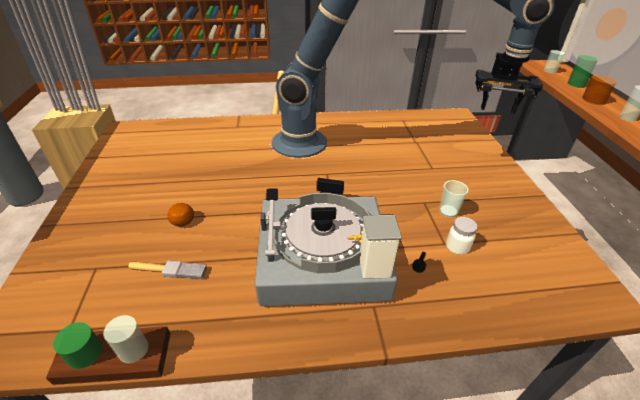

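View pics/side0.png

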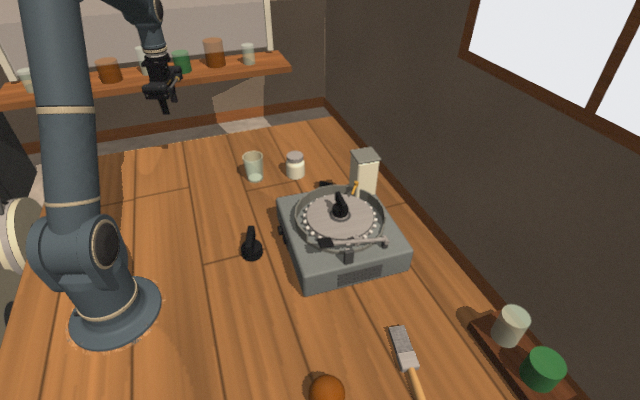

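View pics/wrist0.png

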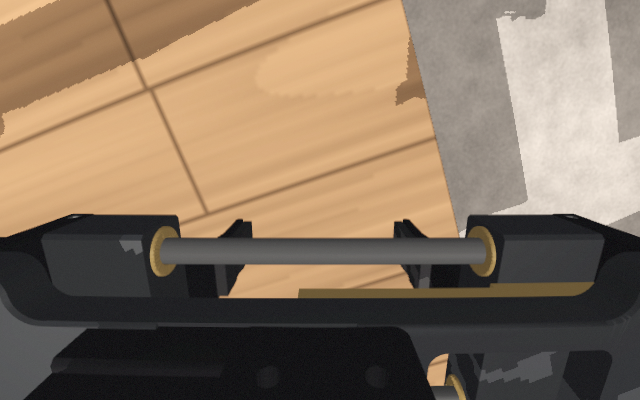

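The scene picture shows the grinder around (325,245), with the cap at (323,218), the lever pad at (272,195) and the tank at (379,245). Decoy caps are at (330,186) and (419,263). The tumbler and jar are at (453,198) and (461,235). I'll enlarge for measurement.

```bash
cat > h.py <<'E'
from workcell import bot, imaging
import cv2,numpy as np
np.set_printoptions(precision=4,suppress=True)
def K(c): return np.array([[c["fx"],0,c["cx"]],[0,c["fy"],c["cy"]],[0,0,1.]])
def proj(c,P):
    R=np.array(c["attitude"]).T; t=-R@np.array(c["origin"])
    return cv2.projectPoints(np.atleast_2d(P).astype(float),cv2.Rodrigues(R)[0],t,K(c),np.array(c["dist_coeffs"]))[0][:,0]
def ray(c,uv):
    p=cv2.undistortPoints(np.array([[uv]],float),K(c),np.array(c["dist_coeffs"]))[0,0]
    d=np.array(c["attitude"])@np.array([p[0],p[1],1]); return np.array(c["origin"]),d
def atz(c,uv,z):
    o,d=ray(c,uv); return o+d*(z-o[2])/d[2]
def crop(c,name,x0,y0,w,h,k=5):
    cv2.imwrite(f"pics/{name}.png",cv2.resize(c["color"][y0:y0+h,x0:x0+w],None,fx=k,fy=k,interpolation=cv2.INTER_CUBIC))
E
python3 - <<'E'
from h import *
crop(dict(color=cv2.imread("pics/scene0.png")),"sc1",250,175,155,115,5)
crop(dict(color=cv2.imread("pics/side0.png")),"si1",265,145,155,115,5)
crop(dict(color=cv2.imread("pics/side0.png")),"si2",225,195,155,110,5)
E
```

```text
(no output)
```

View pics/sc1.png

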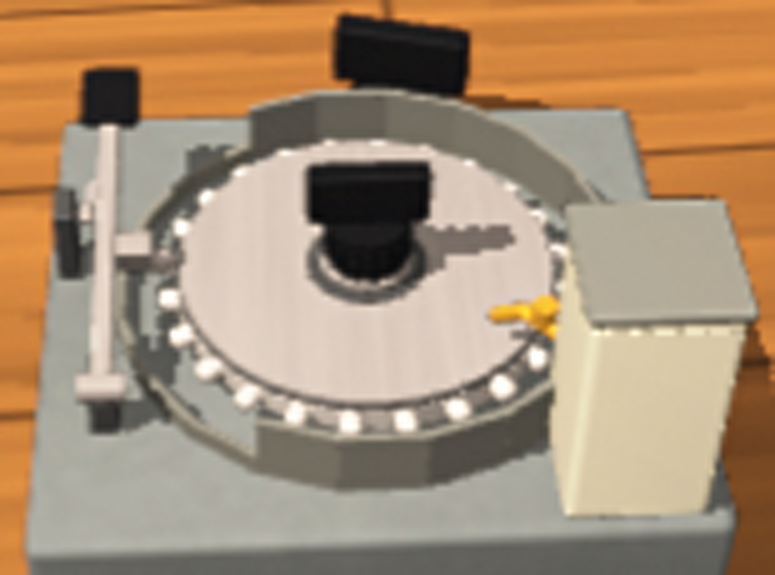

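View pics/si1.png

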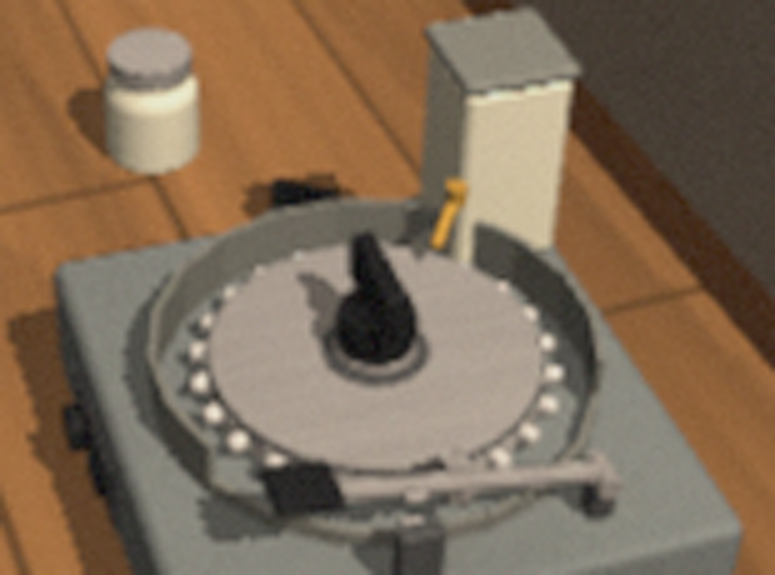

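```bash
cat >> h.py <<'E'
import pickle,os
def T(p,P):
    c,s=np.cos(p[2]),np.sin(p[2]); P=np.atleast_2d(P)
    return np.c_[p[0]+c*P[:,0]-s*P[:,1],p[1]+s*P[:,0]+c*P[:,1],P[:,2]]
E
python3 - <<'E'
from h import *
from scipy.optimize import least_squares
A=imaging.camera("scene");B=imaging.camera("side")
sc=[((65,123),(-150,-160,95)),((628,110),(-150,160,95)),((28,553),(150,-160,95)),((735,518),(150,160,95)),((568,206),(77,77,227)),((723,202),(77,147,227)),((755,322),(147,147,227)),((597,325),(147,77,227))]
si=[((60,268),(-150,160,95)),((740,535),(150,-160,95)),((430,30),(77,147,227)),((530,8),(147,147,227)),((578,75),(147,77,227)),((468,95),(77,77,227))]
def f(p):
    r=[]
    for c,l,o in((A,sc,(250,175)),(B,si,(265,145))):
        uv=np.array([a for a,_ in l])/5-.4+np.array(o); r.append(proj(c,T(p,np.array([b for _,b in l])/1000))-uv)
    return np.concatenate(r).ravel()
s=least_squares(f,[.7,0,0],loss='soft_l1');p=s.x;print(p);print(f(p).reshape(-1,2))
np.save("g.npy",p)
pts=np.array([(-82,-126,164),(-88,-126,131),(0,0,120),(0,-30,179),(0,30,179),(7,30,179),(-7,30,179),(0,0,179)])/1000
print(T(p,pts))
for c,n,o,off in((A,"ovA",(250,175),0),(B,"ovB",(265,145),0)):
    im=cv2.resize(c["color"][o[1]:o[1]+115,o[0]:o[0]+155],None,fx=5,fy=5)
    for q in proj(c,T(p,pts)): 
        q=(q-o+.5)*5; cv2.circle(im,(int(q[0]),int(q[1])),3,(0,0,255),-1)
    cv2.imwrite(f"pics/{n}.png",im)
# bystanders on table
for nm,c,uv,z in(("tumblerbase",A,(452,212),0),("jarlid",A,(463,227),.085),("jarlid",B,(295,157),.085),("decoyfront A",A,(330,186),.04),("weight",A,(181,214),.03)): print(nm,atz(c,uv,z))
E
```

```text
[ 0.6071  0.0211 -0.0586]
[[-0.7368 -1.5538]
 [ 0.4587 -1.1234]
 [-2.6041 -0.2218]
 [ 1.0722  2.2565]
 [-1.5328 -0.5776]
 [ 0.0074 -0.4976]
 [ 0.674  -0.9905]
 [-2.549  -0.665 ]
 [-1.682  -2.5077]
 [ 2.4427 -2.0664]
 [-0.9129 -1.802 ]
 [ 1.4187 -0.947 ]
 [ 1.6343 -1.8087]
 [ 0.3547 -1.8863]]
[[ 0.5179 -0.0999  0.164 ]
 [ 0.5119 -0.0996  0.131 ]
 [ 0.6071  0.0211  0.12  ]
 [ 0.6054 -0.0089  0.179 ]
 [ 0.6089  0.051   0.179 ]
 [ 0.6159  0.0506  0.179 ]
 [ 0.6019  0.0514  0.179 ]
 [ 0.6071  0.0211  0.179 ]]
tumblerbase [0.4535 0.447  0.    ]
jarlid [0.6049 0.3956 0.085 ]
jarlid [0.5912 0.3872 0.085 ]
decoyfront A [0.3411 0.0775 0.04  ]
weight [ 0.4221 -0.3699  0.03  ]
```

View pics/ovA.png

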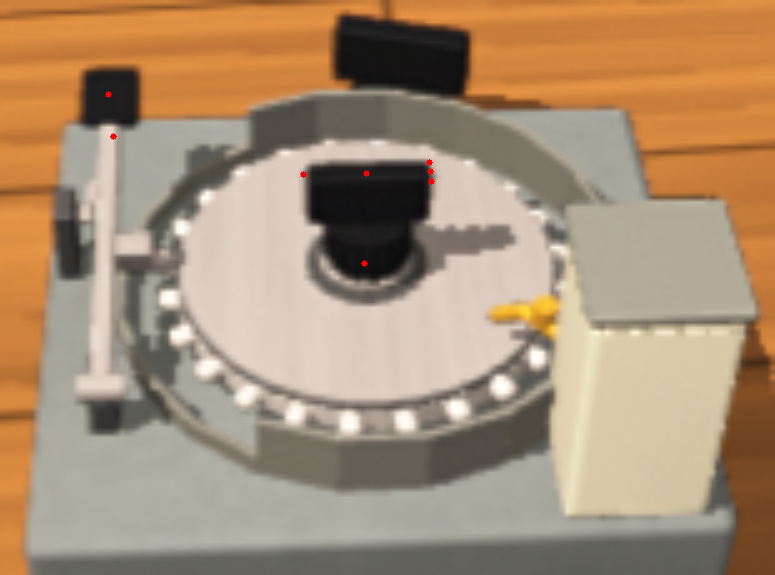

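View pics/ovB.png

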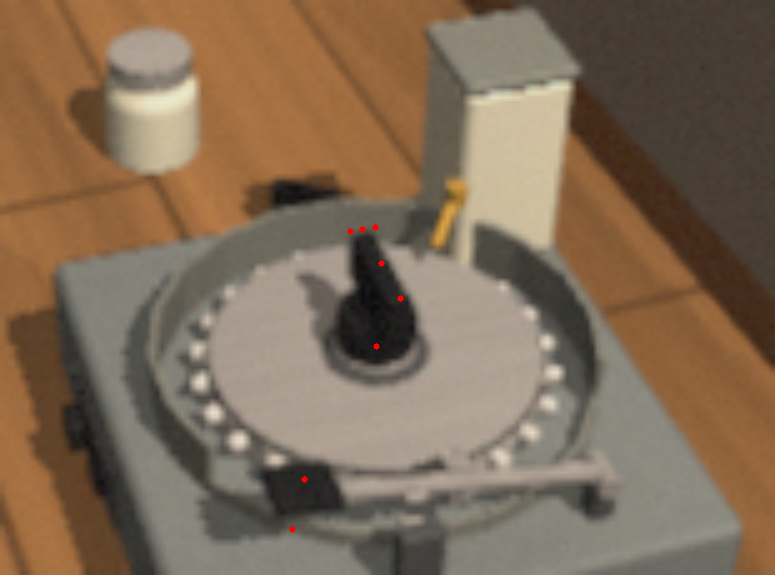

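The fit overlays well, with errors of about 1–2 px. The cap axis is at about (0.607, 0.021), the yaw is -0.059 and the pad is at about (0.516, -0.100). I'll swing over with the fingers shut.

```bash
python3 -m creep '[[[1,-0.1,-0.01,0,0.0139],[1,-0.1,-0.01,0,0.0139],[1,-0.1,-0.01,0,0.0139],[1,-0.1,-0.01,0,0.0139],[1,-0.1,-0.01,0,0.0139],[1,-0.1,-0.01,0,0.0139],[1,-0.1,-0.01,0,0.0139],[1,-0.1,-0.01,0,0.0139],[1,-0.1,-0.01,0,0.0139],[1,-0.1,-0.01,0,0.0139]]]'
```

```text
time: 1.25
position: [0.5433, 0.2884, 0.2874]
tcp_rot: [[-0.345, 0.939, -0.004], [0.939, 0.345, 0.004], [0.005, -0.003, -1.0]]
contact_force: [0.8, -0.1, -0.6]
finger_gap: 0.17
```

```bash
python3 -m creep '[[[1,-0.095,-0.02,0,0.0082],[1,-0.095,-0.02,0,0.0082],[1,-0.095,-0.02,0,0.0082],[1,-0.095,-0.02,0,0.0082],[1,-0.095,-0.02,0,0.0082],[1,-0.095,-0.02,0,0.0082],[1,-0.095,-0.02,0,0.0082],[1,-0.095,-0.02,0,0.0082],[1,0,0,0,0],[1,0,0,0,0]]]'
python3 - <<'E'
from h import *
s=bot.sense();print(s["position"],s["contact_force"],s["joint_positions"],s["finger_gap"])
p=np.load("g.npy");R=s["tcp_rot"]
d=T(p,[-.083,-.126,.164+.07+.012])[0]-s["position"];print("tool delta/0.5",R.T@d/.5, "yaw err deg",np.degrees(p[2]-np.arctan2(R[1,1],R[0,1])))
for n in("scene","side"): 
    c=imaging.camera(n);crop(c,n+"1",*((230,120,160,120) if n=="scene" else (250,130,160,120)))
c=imaging.camera("wrist");cv2.imwrite("pics/wrist1.png",c["color"])
E
```

```text
time: 2.25
position: [0.5242, -0.1167, 0.2872]
tcp_rot: [[0.094, 0.996, 0.001], [0.996, -0.094, 0.001], [0.001, 0.001, -1.0]]
contact_force: [-0.1, 0.5, -0.4]
finger_gap: 0.007
[ 0.5242 -0.1167  0.2872] [-0.0636  0.4771 -0.4011] [-0.2753  0.2623  0.5062  1.8915 -0.1492  1.0233  0.1997] 0.007293502247683547
tool delta/0.5 [ 0.0321 -0.0178  0.0825] yaw err deg 2.0586807066139614
```

View pics/wrist1.png

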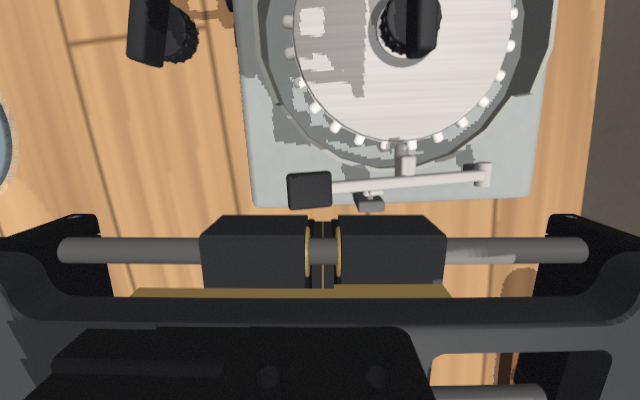

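View pics/side1.png

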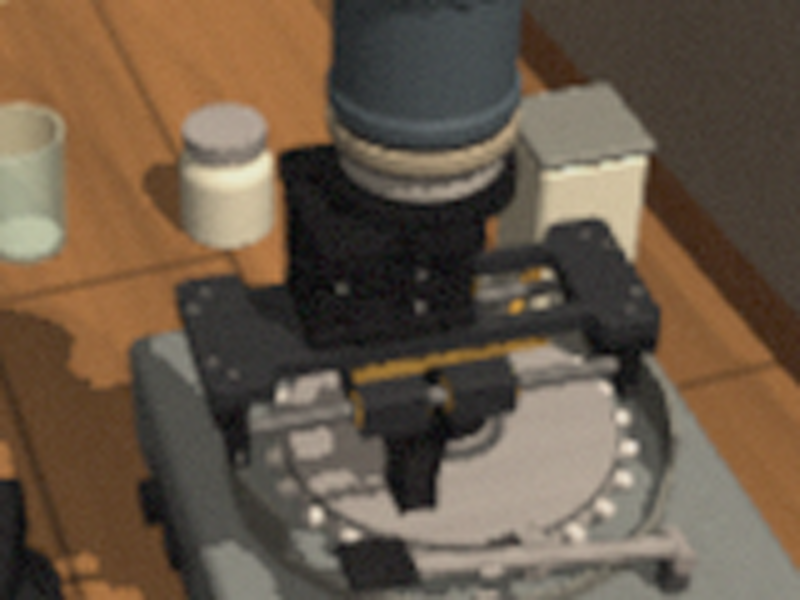

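The wrist view shows the pad top's centre at about (309,188) and the cap wing at (411,28), with the fingers shut. I'll cross-check the fit against this view.

Run:
```python
from h import *
p=np.load("g.npy");c=imaging.camera("wrist");s=bot.sense()
P=[(-.100,-.141,.164),(-.064,-.141,.164),(-.064,-.111,.164),(-.1,-.111,.164),(-.007,-.03,.179),(.007,-.03,.179),(-.007,.03,.179),(.007,.03,.179)]
im=c["color"][0:230,180:560].copy(); im=cv2.resize(im,None,fx=2,fy=2)
for q in proj(c,T(p,P)):
    q=(q-(180,0)+.5)*2; cv2.circle(im,(int(q[0]),int(q[1])),2,(0,0,255),-1)
cv2.imwrite("pics/w1o.png",im)
```

```text
(no output)
```

View pics/w1o.png

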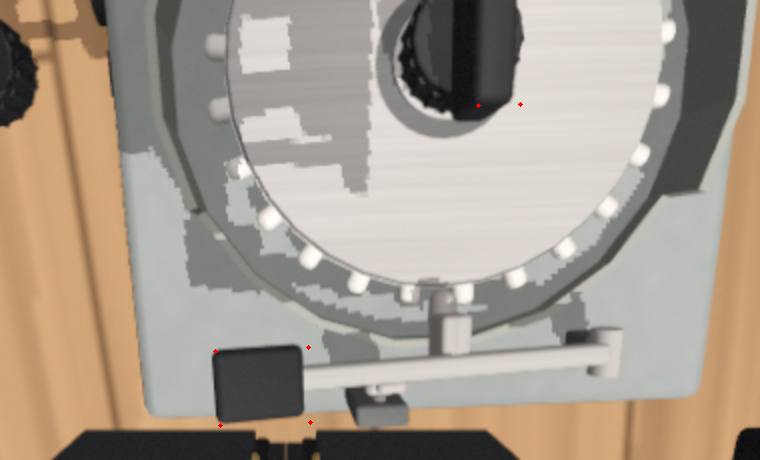

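```bash
python3 - <<'E'
from h import *
p=np.load("g.npy");p[0]-=.002;np.save("g.npy",p)
E
python3 -m creep '[[[1,0.032,-0.021,0,-0.0057],[1,0,0,0.02,0],[1,0,0,0.03,0],[1,0,0,0.02,0],[1,0,0,0,0]]]'
cat >> h.py <<'E'
def delta(g):
    s=bot.sense();p=np.load("g.npy");R=s["tcp_rot"]
    d=T(p,g)[0]-s["position"];print("pos",s["position"],"delta rows",R.T@d/.5,"yaw row",-(p[2]-np.arctan2(R[1,1],R[0,1]))/6.2832,"F",s["contact_force"],"M",s["moment"],"t",s["time"],"gap",s["finger_gap"],"j7",s["joint_positions"][6])
E
python3 -c "
from h import *
delta([-.085,-.126,.164+.07])"
```

```text
time: 2.95
position: [0.5159, -0.0894, 0.2494]
tcp_rot: [[0.038, 0.999, 0.0], [0.999, -0.038, 0.003], [0.003, 0.0, -1.0]]
contact_force: [-0.2, -0.8, -0.9]
finger_gap: 0.01
pos [ 0.5159 -0.0894  0.2494] delta rows [-0.021  -0.0051  0.0307] yaw row 0.00322563191929178 F [-0.1545 -0.7547 -0.9303] M [-0.0652  0.079   0.015 ] t 2.95 gap 0.009694322423152517 j7 0.21913760277305427
```

```bash
python3 -m creep '[[[1,-0.021,-0.005,0,0.003],[1,0,0,0,0],[1,0,0,0.02,0],[1,0,0,0,0]]]'
python3 -c "
from h import *
delta([-.085,-.126,.164+.07])
c=imaging.camera('side');crop(c,'side2',250,130,160,120)
c=imaging.camera('scene');crop(c,'scene2',230,120,160,120)
"
```

```text
time: 3.35
position: [0.5132, -0.101, 0.2393]
tcp_rot: [[0.059, 0.998, 0.002], [0.998, -0.059, 0.002], [0.002, 0.002, -1.0]]
contact_force: [-0.2, 0.7, -0.6]
finger_gap: 0.006
pos [ 0.5132 -0.101   0.2393] delta rows [ 0.0024 -0.0007  0.0106] yaw row -5.7503813385349154e-05 F [-0.244   0.6608 -0.6325] M [-0.0849  0.0692 -0.051 ] t 3.35 gap 0.006459030520075955 j7 0.23193106331140398
```

View pics/side2.png

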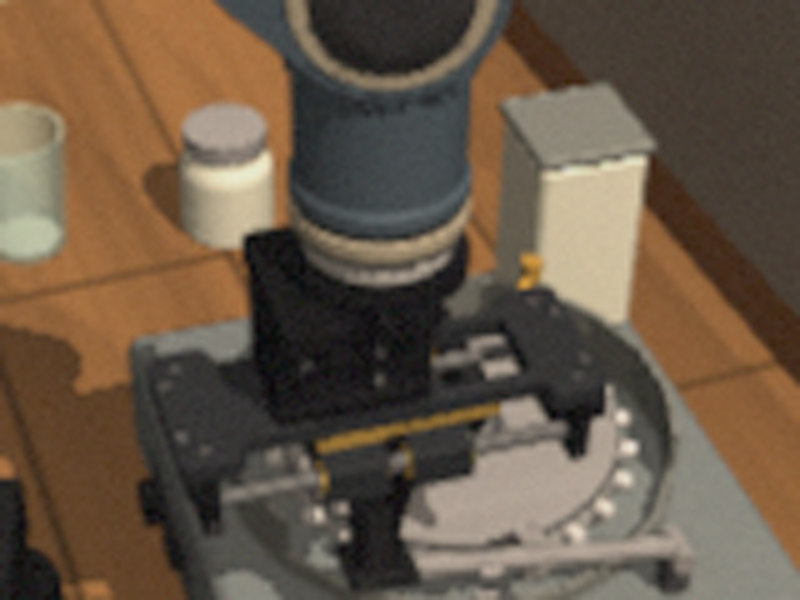

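View pics/scene2.png

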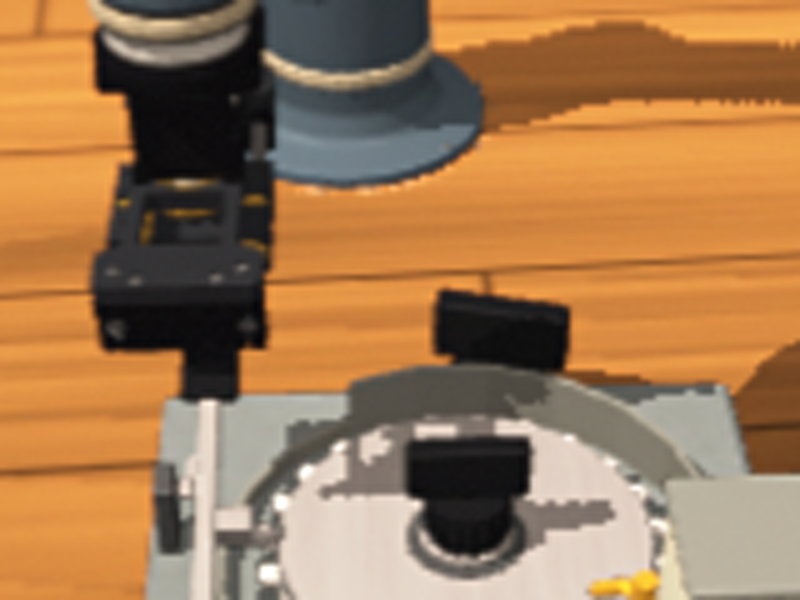

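The fingertips sit directly over the pad, so I'll press down in small steps and watch the force.

```bash
python3 -m creep '[[[1,0.002,0,0.01,0],[1,0,0,0.01,0],[1,0,0,0.01,0],[1,0,0,0.01,0],[1,0,0,0,0]]]'; python3 -m creep '[[[1,0,0,0.01,0],[1,0,0,0,0]]]'
```

```text
time: 3.95
position: [0.5146, -0.0997, 0.2194]
tcp_rot: [[0.058, 0.998, 0.005], [0.998, -0.058, 0.002], [0.003, 0.005, -1.0]]
contact_force: [0.3, -0.2, 3.0]
finger_gap: 0.005
time: 4.15
position: [0.5141, -0.0997, 0.2149]
tcp_rot: [[0.058, 0.998, 0.003], [0.998, -0.058, 0.003], [0.004, 0.003, -1.0]]
contact_force: [-0.4, -0.0, 0.2]
finger_gap: 0.002
```

```bash
python3 -m creep '[[[1,0,0,0.008,0],[1,0,0,0,0]]]'; python3 -m creep '[[[1,0,0,0.008,0],[1,0,0,0,0]]]';python3 -m creep '[[[1,0,0,0.006,0],[1,0,0,0,0]]]'
```

```text
time: 4.35
position: [0.5138, -0.0997, 0.2111]
tcp_rot: [[0.058, 0.998, 0.002], [0.998, -0.058, 0.004], [0.004, 0.002, -1.0]]
contact_force: [-0.2, 0.4, -0.7]
finger_gap: 0.003
time: 4.55
position: [0.5141, -0.0997, 0.2069]
tcp_rot: [[0.058, 0.998, 0.003], [0.998, -0.058, 0.004], [0.004, 0.003, -1.0]]
contact_force: [0.4, 0.7, 1.2]
finger_gap: 0.0
time: 4.75
position: [0.5143, -0.0997, 0.2035]
tcp_rot: [[0.058, 0.998, 0.003], [0.998, -0.058, 0.003], [0.004, 0.003, -1.0]]
contact_force: [0.3, 0.5, 0.4]
finger_gap: 0.004
```

```bash
python3 -c "
from h import *
c=imaging.camera('side');crop(c,'side3',250,130,160,120)
c=imaging.camera('scene');crop(c,'scene3',230,120,160,120)
"
```

```text
(no output)
```

View pics/side3.png

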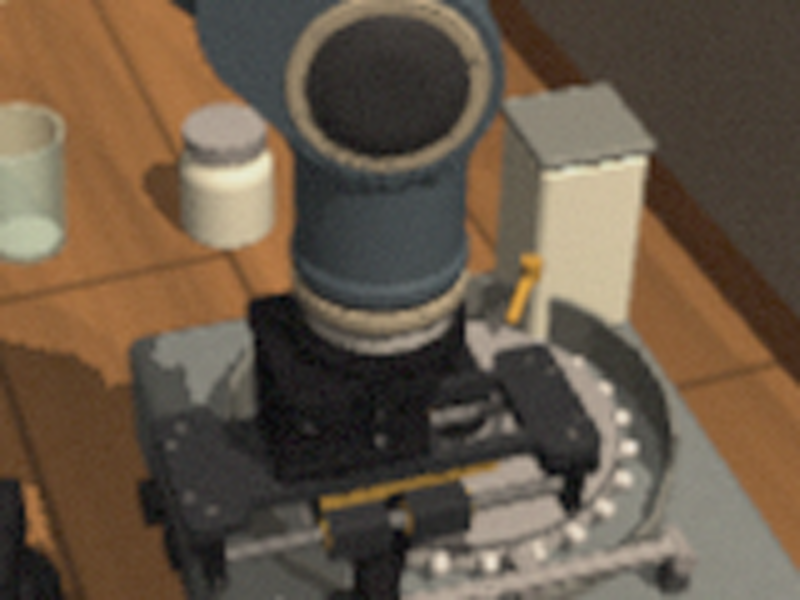

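View pics/scene3.png

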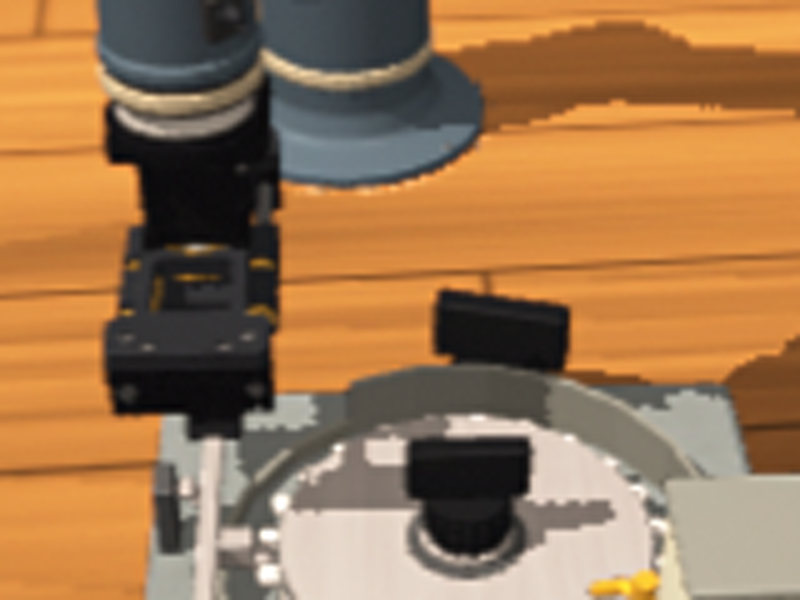

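The lever arm is clearly following the fingertip down. I'll keep going until it reaches the stop.

```bash
for i in 1; do python3 -m creep '[[[1,0,0,0.005,0],[1,0,0,0,0]]]'; python3 -m creep '[[[1,0,0,0.004,0]]]'; python3 -m creep '[[[1,0,0,0.004,0]]]'; done
```

```text
time: 5.05
position: [0.5147, -0.0999, 0.2017]
tcp_rot: [[0.058, 0.998, 0.005], [0.998, -0.058, 0.003], [0.004, 0.004, -1.0]]
contact_force: [-0.6, -0.1, 1.9]
finger_gap: 0.005
time: 5.15
position: [0.5149, -0.1, 0.2012]
tcp_rot: [[0.058, 0.998, 0.004], [0.998, -0.058, 0.004], [0.005, 0.004, -1.0]]
contact_force: [-7.2, 1.5, 24.7]
finger_gap: 0.006
time: 5.25
position: [0.5149, -0.1001, 0.2012]
tcp_rot: [[0.058, 0.998, 0.004], [0.998, -0.058, 0.006], [0.006, 0.004, -1.0]]
contact_force: [-6.3, 1.6, 21.8]
finger_gap: 0.003
```

The arm hit the solid stop at TCP z=0.201, which is the expected fully-down height. Next I'll lift off and look.

```bash
python3 -m creep '[[[1,0,0,-0.02,0],[1,0,0,-0.06,0],[1,0,0,-0.08,0],[1,0,0,0,0],[1,0,0,0,0],[1,0,0,0,0],[1,0,0,0,0]]]'
python3 -c "
from h import *
c=imaging.camera('side');crop(c,'side4',250,130,160,120)
p=np.load('g.npy');c=imaging.camera('wrist')
im=c['color'].copy()
for P,col in(([-.088,-.126,.131],(0,0,255)),([-.082,-.126,.164],(0,255,0))):
  q=proj(c,T(p,P))[0];cv2.circle(im,(int(q[0]),int(q[1])),2,col,-1)
cv2.imwrite('pics/w4.png',im)
delta([0,0,.3])
"
```

```text
time: 5.95
position: [0.514, -0.1004, 0.283]
tcp_rot: [[0.059, 0.998, 0.003], [0.998, -0.059, 0.006], [0.006, 0.003, -1.0]]
contact_force: [-0.8, 0.3, 0.4]
finger_gap: 0.009
pos [ 0.514  -0.1004  0.2829] delta rows [ 0.2535  0.1677 -0.0322] yaw row -2.358833029881272e-05 F [-0.9488  0.5404  0.1782] M [-0.0779  0.0599  0.0388] t 6.05 gap 0.005997265101954548 j7 0.2025327426868062
```

View pics/side4.png

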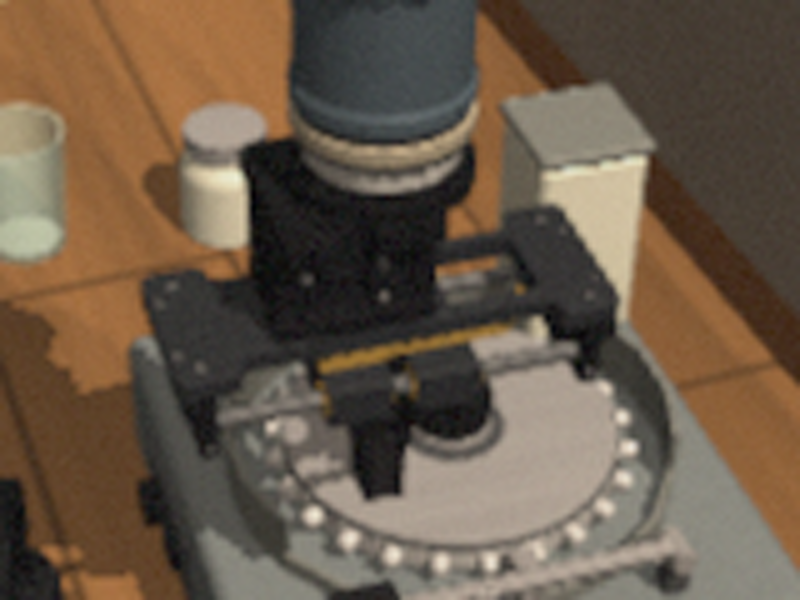

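View pics/w4.png

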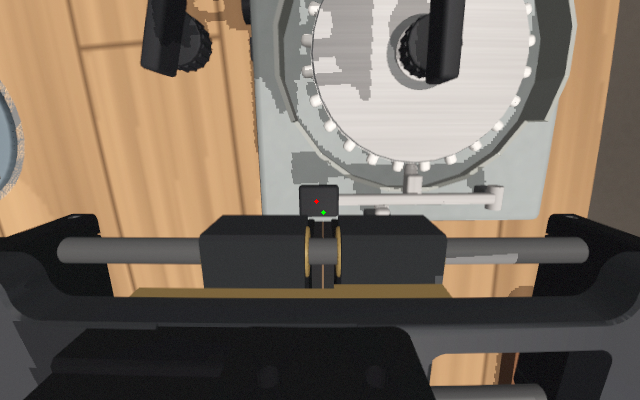

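The lever stays down untouched: the pad is at (319,199) in the wrist view, which matches the predicted "down" point. I'll open the gripper and move over the cap.

```bash
python3 -m creep '[[[0,0.063,0.042,0,0],[0,0.063,0.042,0,0],[0,0.063,0.042,0,0],[0,0.063,0.042,0,0],[0,0,0,0,0],[0,0,0,0,0]]]'
python3 -c "
from h import *
delta([0,0,.3])
c=imaging.camera('side');crop(c,'side5',250,130,160,120)
c=imaging.camera('scene');crop(c,'scene5',250,120,160,120)
"
```

```text
time: 6.65
position: [0.607, 0.023, 0.2786]
tcp_rot: [[0.063, 0.998, -0.005], [0.998, -0.063, 0.004], [0.004, -0.005, -1.0]]
contact_force: [-0.6, -0.8, 0.7]
finger_gap: 0.467
pos [0.607  0.023  0.2786] delta rows [-0.0039 -0.0037 -0.0427] yaw row -0.0007446562429849789 F [-0.5927 -0.8182  0.7174] M [-0.133   0.0685 -0.0432] t 6.65 gap 0.4666159908997869 j7 0.004882818452045643
```

View pics/side5.png

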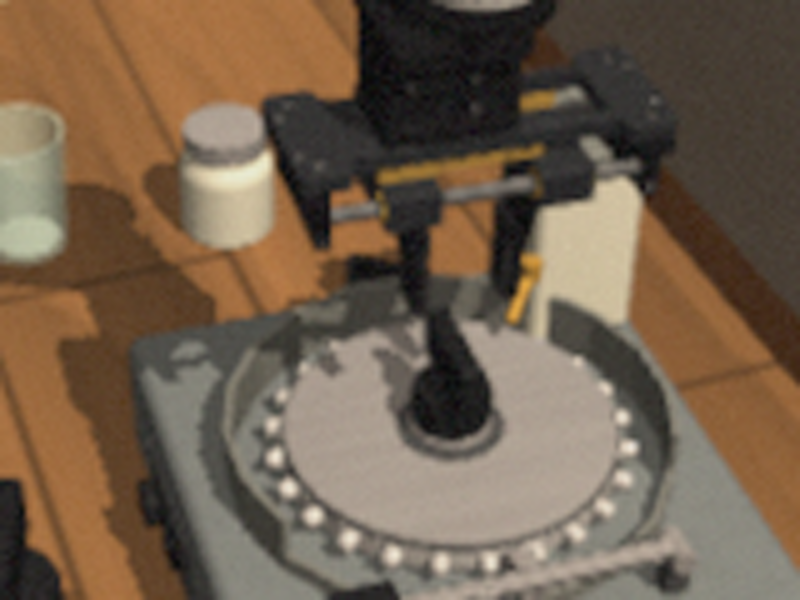

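View pics/scene5.png

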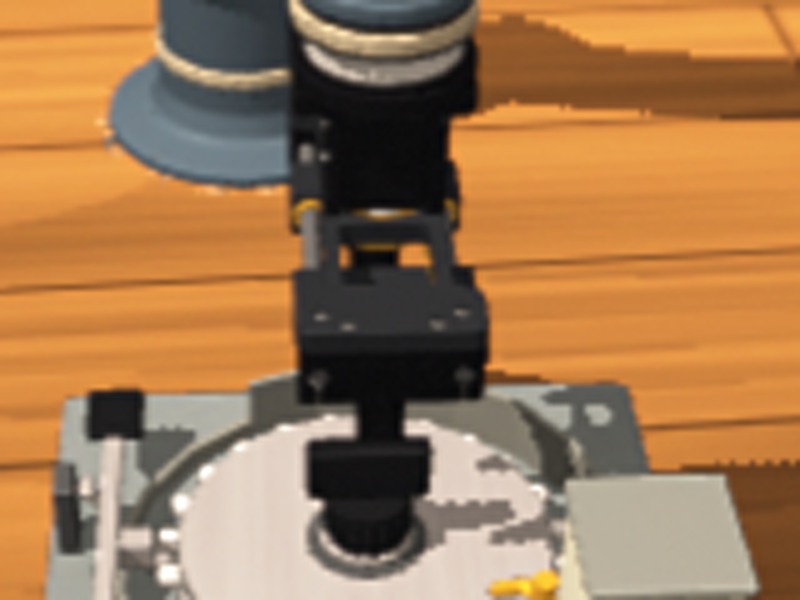

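The cap wing is still aligned with the jaws and centred. Now I'll descend and grip.

```bash
python3 -m creep '[[[0,-0.004,-0.0037,0.02,0],[0,0,0,0.025,0],[0,0,0,0.025,0],[0,0,0,0.02,0],[0,0,0,0,0],[0,0,0,0,0]]]'
python3 -c "
from h import *
delta([0,0,.231])"
```

```text
time: 7.35
position: [0.6015, 0.0165, 0.2289]
tcp_rot: [[0.071, 0.997, -0.008], [0.997, -0.071, 0.004], [0.004, -0.008, -1.0]]
contact_force: [0.6, -0.2, 1.0]
finger_gap: 0.991
pos [0.6015 0.0165 0.2289] delta rows [ 0.0096  0.0065 -0.0042] yaw row -0.0019757921433247623 F [ 0.6435 -0.1832  0.9902] M [-0.1427  0.0279  0.012 ] t 7.35 gap 0.9914891515743376 j7 0.0314200858087798
```

```bash
python3 -m creep '[[[0,0.0096,0.0065,-0.004,-0.002],[0,0,0,0,0]]]'
python3 -c "
from h import *
delta([0,0,.231])
c=imaging.camera('side');crop(c,'side6',250,130,160,120)
c=imaging.camera('scene');crop(c,'scene6',250,120,160,120)
"
```

```text
time: 7.55
position: [0.6058, 0.0215, 0.2315]
tcp_rot: [[0.057, 0.998, -0.007], [0.998, -0.057, 0.005], [0.004, -0.007, -1.0]]
contact_force: [-0.1, -0.2, 0.7]
finger_gap: 1.002
pos [0.6058 0.0215 0.2315] delta rows [-0.0009 -0.0013  0.001 ] yaw row 0.0001859932978521407 F [-0.0936 -0.227   0.713 ] M [-0.1109  0.055  -0.0161] t 7.55 gap 1.0017663073967542 j7 0.035296761973728996
```

View pics/side6.png

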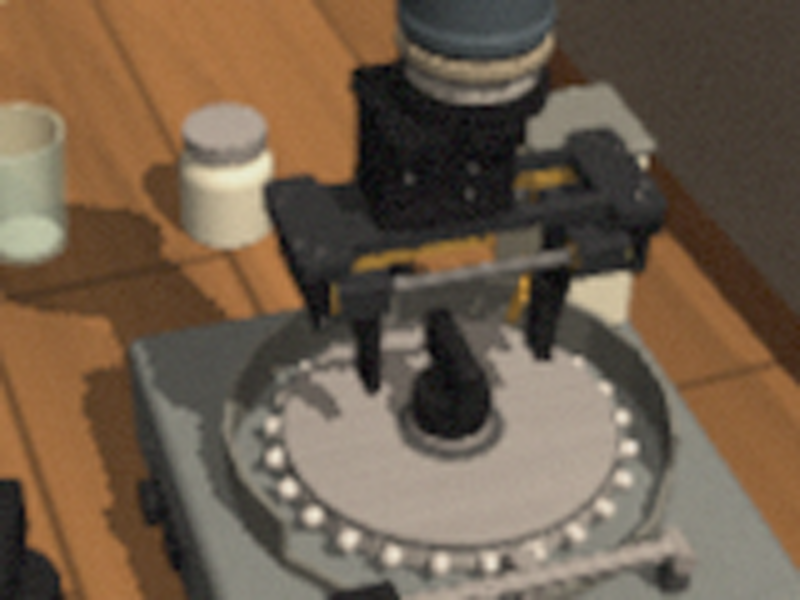

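View pics/scene6.png

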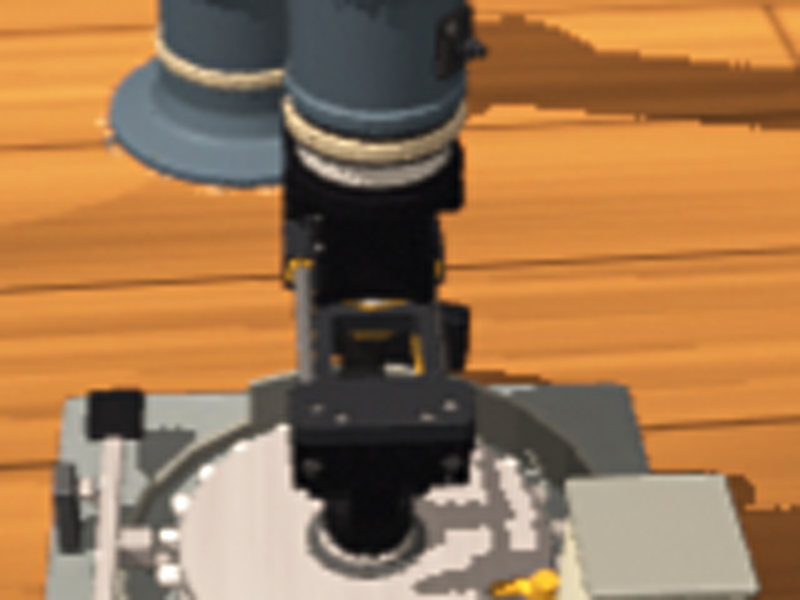

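The jaws straddle the wing. Closing.

```bash
python3 -m creep '[[[1,0,0,0,0],[1,0,0,0,0],[1,0,0,0,0],[1,0,0,0,0],[1,0,0,0,0],[1,0,0,0,0],[1,0,0,0,0],[1,0,0,0,0],[1,0,0,0,0],[1,0,0,0,0]]]'
python3 -m creep '[[[1,0,0,0,0],[1,0,0,0,0],[1,0,0,0,0]]]'
python3 -c "
from h import *
delta([0,0,.231])"
```

```text
time: 8.65
position: [0.6054, 0.0206, 0.232]
tcp_rot: [[0.059, 0.998, -0.007], [0.998, -0.059, 0.004], [0.004, -0.007, -1.0]]
contact_force: [0.7, 0.7, 0.0]
finger_gap: 0.17
time: 8.95
position: [0.6056, 0.0206, 0.2321]
tcp_rot: [[0.059, 0.998, -0.006], [0.998, -0.059, 0.004], [0.004, -0.007, -1.0]]
contact_force: [0.4, 0.5, 0.2]
finger_gap: 0.156
pos [0.6056 0.0206 0.2321] delta rows [ 0.001  -0.0009  0.0021] yaw row -3.0261506853279932e-05 F [0.4198 0.4802 0.1649] M [-0.0812 -0.0009 -0.0068] t 8.95 gap 0.15580061810216858 j7 0.034989696610390926
```

The opening is 13.6 mm, so the wing is gripped. I'll test one way first (+yaw, clockwise from above).

```bash
for k in 1; do python3 -m creep '[[[1,0,0,0,0.008]]]';python3 -c "
from h import *
delta([0,0,.232])"; python3 -m creep '[[[1,0,0,0,0.008]]]';python3 -c "
from h import *
delta([0,0,.232])"; python3 -m creep '[[[1,0,0,0,0.006]]]'; python3 -c "
from h import *
delta([0,0,.232])";done
```

```text
time: 9.05
position: [0.6055, 0.0205, 0.2321]
tcp_rot: [[0.11, 0.994, -0.006], [0.994, -0.109, 0.004], [0.004, -0.007, -1.0]]
contact_force: [-0.0, -0.5, 1.2]
finger_gap: 0.163
pos [0.6055 0.0205 0.2321] delta rows [ 0.0011 -0.0009  0.0001] yaw row -0.008139313097195093 F [-0.0373 -0.4891  1.1552] M [-0.1281  0.0748  0.2283] t 9.05 gap 0.1633374209250577 j7 -0.01016104482736365
time: 9.15
position: [0.6055, 0.0205, 0.2322]
tcp_rot: [[0.16, 0.987, -0.006], [0.987, -0.16, 0.004], [0.003, -0.007, -1.0]]
contact_force: [-1.1, -0.5, 0.3]
finger_gap: 0.16
pos [0.6055 0.0205 0.2322] delta rows [ 0.0011 -0.0009  0.0004] yaw row -0.016324878514144433 F [-1.1369 -0.499   0.2561] M [-0.1622  0.1581  0.1652] t 9.15 gap 0.16048489103924926 j7 -0.05567811339413325
time: 9.25
position: [0.6055, 0.0205, 0.2323]
tcp_rot: [[0.199, 0.98, -0.007], [0.98, -0.198, 0.004], [0.003, -0.007, -1.0]]
contact_force: [-0.9, 0.1, 0.3]
finger_gap: 0.156
pos [0.6055 0.0205 0.2323] delta rows [ 0.001  -0.0009  0.0006] yaw row -0.02248056545220779 F [-0.9062  0.0706  0.3136] M [-0.1216  0.0665  0.2274] t 9.25 gap 0.15602405632692265 j7 -0.08995846504520151
```

There's no dead stop: it has turned 0.14 rad clockwise at about 0.2 Nm and is rising slightly. I'll turn a bit more and check that z rises and the disc stays put.

```bash
python3 -m creep '[[[1,0,0,-0.0006,0.02],[1,0,0,-0.0006,0.02],[1,0,0,-0.0006,0.02],[1,0,0,-0.0006,0.02],[1,0,0,0,0]]]'
python3 -c "
from h import *
delta([0,0,.232])
c=imaging.camera('side');crop(c,'side7',250,130,160,120)
"
```

```text
time: 9.75
position: [0.6047, 0.0205, 0.2331]
tcp_rot: [[0.659, 0.752, -0.009], [0.752, -0.659, 0.003], [-0.003, -0.009, -1.0]]
contact_force: [-0.7, 0.1, 0.3]
finger_gap: 0.156
pos [0.6047 0.0205 0.2331] delta rows [ 0.0016 -0.0001  0.0021] yaw row -0.1052531033898644 F [-0.7451  0.0868  0.3237] M [-0.1168 -0.0126  0.0112] t 9.75 gap 0.15575246615120644 j7 -0.5469551898391273
```

View pics/side7.png

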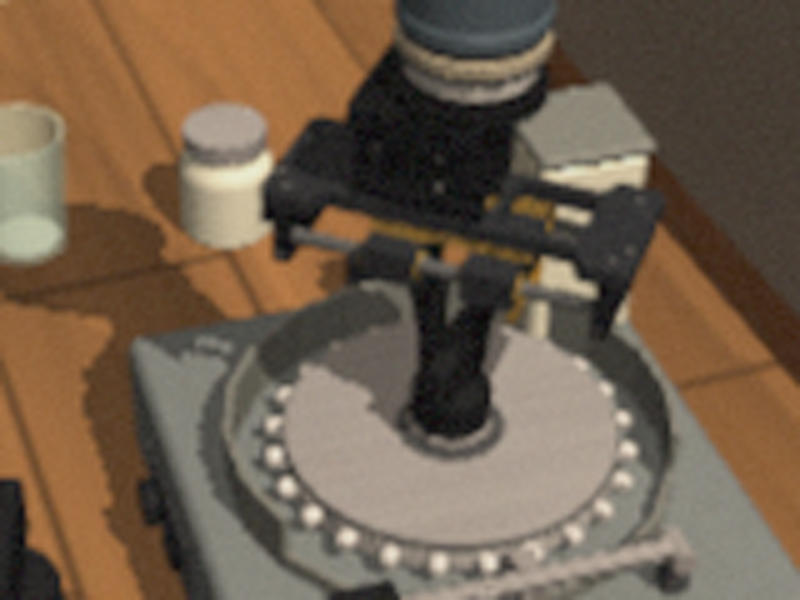

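The disc lugs haven't moved and the turning moment is near zero with z rising, so clockwise loosens: it's a left-hand thread. Continuing to about 2.1 rad.

```bash
python3 -m creep '[[[1,0.001,0,-0.0009,0.023],[1,0,0,-0.0009,0.023],[1,0,0,-0.0009,0.023],[1,0,0,-0.0009,0.023],[1,0,0,-0.0009,0.023]]]'
python3 -c "
from h import *
delta([0,0,.232])"
python3 -m creep '[[[1,0,0,-0.0009,0.023],[1,0,0,-0.0009,0.023],[1,0,0,-0.0009,0.023],[1,0,0,-0.0009,0.023],[1,0,0,0,0]]]'
python3 -c "
from h import *
delta([0,0,.232])"
```

```text
time: 10.3
position: [0.6045, 0.0215, 0.2343]
tcp_rot: [[0.993, 0.118, -0.01], [0.118, -0.993, 0.006], [-0.009, -0.007, -1.0]]
contact_force: [-0.2, 0.6, -1.9]
finger_gap: 0.159
pos [0.6045 0.0215 0.2343] delta rows [0.0012 0.0011 0.0046] yaw row -0.22189491584743265 F [-0.1612  0.6099 -1.9251] M [-0.0463  0.0067 -0.0108] t 10.3 gap 0.15875408273296707 j7 -1.180018157977187
time: 10.8
position: [0.6047, 0.0222, 0.2352]
tcp_rot: [[0.892, -0.453, -0.01], [-0.453, -0.892, 0.006], [-0.011, -0.001, -1.0]]
contact_force: [0.4, -0.3, -1.5]
finger_gap: 0.159
pos [0.6047 0.0222 0.2352] delta rows [0.0018 0.0016 0.0064] yaw row -0.31543900137565684 F [ 0.3877 -0.2622 -1.4755] M [-0.106   0.0157  0.0135] t 10.8 gap 0.1587180611733958 j7 -1.6757055304784696
```

```bash
python3 -m creep '[[[1,0,0,-0.003,0.021],[1,0,0,-0.004,0],[1,0,0,-0.004,0],[1,0,0,-0.006,0],[1,0,0,0,0]]]'
python3 -c "
from h import *
delta([0,0,.232])"
```

```text
time: 11.3
position: [0.6047, 0.022, 0.2437]
tcp_rot: [[0.834, -0.551, -0.011], [-0.551, -0.834, 0.006], [-0.012, 0.001, -1.0]]
contact_force: [0.1, -0.8, -1.3]
finger_gap: 0.155
pos [0.6047 0.022  0.2437] delta rows [0.0021 0.001  0.0233] yaw row -0.33364252747110806 F [ 0.1421 -0.8192 -1.327 ] M [ 0.0051  0.1565 -0.0088] t 11.3 gap 0.15462992239520404 j7 -1.7783328081614638
```

Only the cap's weight (about 1.1 N) is on the tool, so it's free. Lifting now.

```bash
python3 -m creep '[[[1,0,0,-0.03,0],[1,0,0,-0.04,0],[1,0,0,-0.04,0],[1,0,0,-0.04,0],[1,0,0,-0.02,0],[1,0,0,0,0],[1,0,0,0,0],[1,0,0,0,0],[1,0,0,0,0],[1,0,0,0,0]]]'
python3 -c "
from h import *
delta([0,0,.232])
c=imaging.camera('side');crop(c,'side8',250,120,160,120)
c=imaging.camera('scene');crop(c,'scene8',250,120,160,120)
"
```

```text
time: 12.3
position: [0.6037, 0.0208, 0.3339]
tcp_rot: [[0.837, -0.547, -0.015], [-0.547, -0.837, 0.008], [-0.017, 0.001, -1.0]]
contact_force: [0.3, 0.7, -0.8]
finger_gap: 0.159
pos [0.6037 0.0208 0.3339] delta rows [ 0.0057 -0.0023  0.2037] yaw row -0.3328466051187924 F [ 0.2928  0.6851 -0.8022] M [ 0.0664  0.1255 -0.0227] t 12.3 gap 0.1593986687848173 j7 -1.8431682625864352
```

View pics/side8.png

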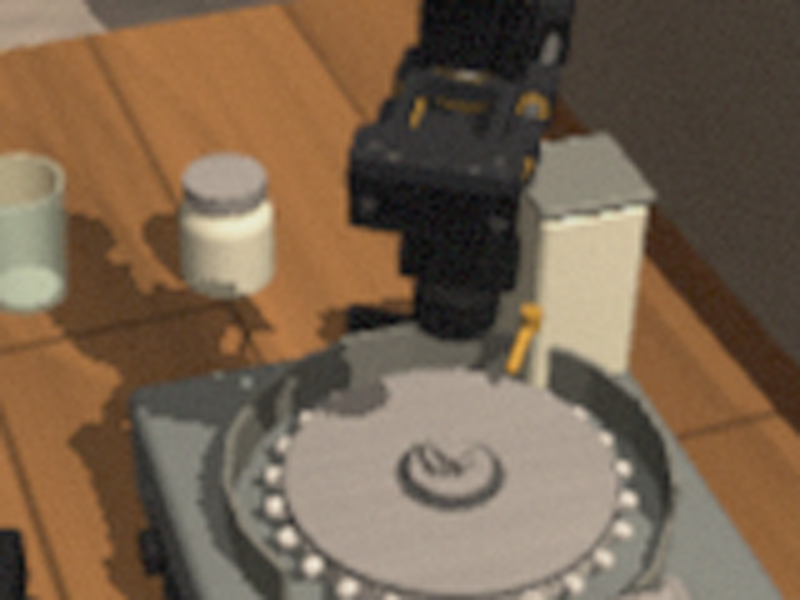

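View pics/scene8.png

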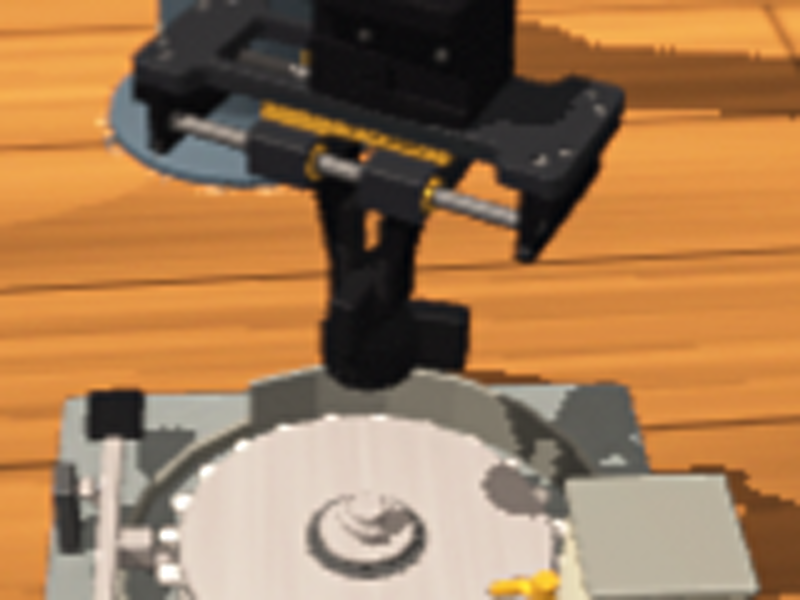

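The cap is upright in the gripper with its underside roughly 22 cm above the table. The spindle is bare, and the pad at (115,413) in the crop is still in the same down position. One last check that everything is still, then I'll hand it in.

```bash
python3 -m creep '[[[1,0,0,0,0],[1,0,0,0,0],[1,0,0,0,0]]]'
python3 -c "
from h import *
s=bot.sense();print(s['position'],abs(s['qvel']).max(),s['finger_gap'])
print(bot.finish_job())"
```

```text
time: 12.7
position: [0.6036, 0.0208, 0.3334]
tcp_rot: [[0.837, -0.547, -0.016], [-0.547, -0.837, 0.008], [-0.018, 0.002, -1.0]]
contact_force: [0.2, -0.2, -1.1]
finger_gap: 0.161
[0.6036 0.0208 0.3334] 0.0013656964424720657 0.16131170116959984
the job is handed in; nothing more can be done
None
```

The lock lever is latched and the cap is off. I handed the job in at about 12.7 s with the gripper holding the cap still above the grinder; no verdict was reported.

- **Lever:** I pressed the pad to its solid stop, which peaked at about 25 N for a moment. That is above the 10 N you gave for the pad. It stayed down when I let go, and the later pictures show it unmoved.
- **Thread:** it is left-hand. Turned clockwise from above, the cap went past 0.14 rad with only about 0.2 Nm, so there was no dead stop. By 2.1 rad it was free, and the lugs I checked partway (0.66 rad) had not moved.
- **Not tried:** I did not turn the cap the other way, although you asked for both. The first way was already clearly loosening it.
- **Last checks:**
  - The gripper opening was 14 mm, which matches the wing.
  - The force on the tool was about 1.1 N, which is just the cap's weight.
  - The joints were still, at about 0.001 rad/s or less.
  - The pictures showed a bare spindle and the cap upright, with its underside about 0.22 m above the table by my estimate.
  - The tumbler and jar looked unmoved. I did not look at the paperweight and brush again, but the arm never went near them.
- **Disagreement:** while unscrewing, the tool rose about 3 mm where the thread pitch predicts nearly 5 mm. The cap probably slipped slightly in the grip or the arm lagged; it made no difference to the result.

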